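# Run a roller press's bed out by its star wheel

## Task

Run the bed of the small green roller press out to its unloading position: push the spokes of its star wheel one after another with the fingertips, top of the wheel towards the left, until the spoke with the red grip points straight up and stays there. Only push the wheel, gently, never gripping a spoke; keep off the bed and the marbled book board riding on it, and leave the other things on the desk as they are.

Things in the scene. Friction and masses are not known exactly. Their poses are not given: they have to be found in the camera images.
- press: Green bench roller press, fixed in place, about 270 mm deep, 200 mm wide at the base. Origin: centre of its underside, on the desk. x points away from the robot along the rollers, y to the robot's left, z up; it may stand turned by up to 0.12 rad. Its front cheek plate lies 136 mm in front of the origin (-x); the pressure-screw handles over the cheeks reach 222 mm above the desk.
- star_wheel: Upright star wheel on the robot's side of the press: five free-ended spokes, no rim. Origin: hub centre, 136 mm above the desk, 200 mm in front of the press's origin. It turns about its own x axis (parallel to the press's x). Its +z axis points along the spoke with the red grip; four like spokes with black grips follow at 72 degree steps. Hub 48 mm across, 30 mm long.
- red_tip (a point): Outer end of the red grip, 115 mm from the wheel's axis. Every spoke is a steel rod 11 mm thick that ends in a round grip 20 mm thick, from 65 to 115 mm from the axis. At the start the red spoke is 1.8 to 2.9 rad clockwise from upright as the robot sees it (pointing right or down); pushing the upper spokes to the left (+y) brings it up.
- bed: Aluminium bed plate of the press, 226 x 400 x 10 mm, its top 94 mm above the desk, geared to the wheel: it moves 28 mm to the right per radian as the top of the wheel goes left. Origin: centre of its underside; it lies at the middle of the press when the red spoke is upright.
- board: Marbled half-leather book board, 206 x 122 x 11 mm, lying loose on the bed, partly under the upper roller with clearance; it rides with the bed. Origin: centre of its underside.
- paste_jar: White paste jar with a red lid, 58 mm across, 63 mm high, on the desk left of the wheel. Leave it alone.
- tissue_tape: Roll of mending tissue, 62 mm across, 18 mm high, lying on the desk left of the wheel. Leave it alone.
- dropper: Brown dropper bottle, 32 mm across, 105 mm high, on the desk left of the wheel. Leave it alone.
- bone_folder_2: Bone folder, 148 x 22 x 4 mm, flat on the desk in front of the press. Leave it alone.
- paste_brush: Red round brush, 158 x 12 x 11 mm, flat on the desk in front of the press. Leave it alone.
- thick_book: Thick old paper-bound book, 201 x 142 x 49 mm, on the desk right of the wheel. Leave it alone.
- book_weight: Brown leather-covered press weight, 45 x 65 x 34 mm, lying on the thick book. Leave it alone.
- wheel_hub (a point): Centre of the hub. The wheel turns stiffly (about 0.25 N m, some 3 N at a grip), without spring or detent, and stays where it is left; it can go 0.9 rad past upright and be pushed back, and on the other side turns to 3.9 rad clockwise of upright, where it stops.
There are look-alikes about, which are no part of the job. There is more than one size of the board; the one meant has the size given above.

How it is judged (in metres and radians):
At the end, for the whole second after the job is handed in: The red spoke points straight up within 0.08 rad (4.6 degrees) and the wheel is at rest; the marbled board lies flat and still on the bed, carried out to the right of the rollers (angle between star_wheel's own z axis and vertical below 0.08 rad and angular speed of star_wheel below 0.05 rad/s and z of board in the frame of bed between 0.006 and 0.016 m and y of board in the frame of press between -0.15 and -0.07 m and linear speed of board below 0.02 m/s); the robot touches nothing.
It fails at once if a spoke is gripped, or pushed with more than 30 N (contact force between the fingers and star_wheel above 30 N).
It fails at once if the robot touches the bed (contact force between any of the arm, the fingers and bed above 1 N).
It fails at once if the robot touches the marbled board (contact force between any of the fingers, the arm and board above 0.5 N).
It fails at once if the marbled board is lifted off the bed (z of board in the frame of bed above 0.025 m).
It fails at once if a bystander is moved by more than 15 mm (distance of any of paste_jar, tissue_tape, dropper, bone_folder_2, paste_brush, thick_book, book_weight from where it was at the start of the episode above 0.015 m).
It also fails if it takes over 50 s, if anything falls off the work surface, if the arm or the gripper's body presses on something with over 40 N, if the wrist force passes 120 N, or if a joint passes its speed limit or range.

## Robot

A 6-joint arm with a two-finger parallel gripper is mounted at the origin on a cart in front of the work surface, level with it; the furniture and walls round the work are solid. World frame = base frame: x ahead of the robot, y to its left, z up, the work surface at z = 0. Lengths are in m, angles in degrees, forces in N, time in s.
With the tool pointing down it reaches from about 0.325 to 0.775 m from the base axis. Payload 5.5 kg.
Tool frame: the origin (TCP) lies at the centre of the arm's flange, where the gripper is bolted on; the fingertips stand 182 mm ahead of it and the grasp point (between the pads) lies 163 mm ahead of it; z points along the fingers, y is the line along which they close (so a half turn about z gives the same grasp; the last joint's range is limited). The gripper opens to 88 mm and grips with 3 to 60 N. Pads are 20 mm wide; open, the fingers measure 115 mm over their backs; the gripper's body (75 mm by 178 mm) begins 61 mm behind the grasp point.
Start: joints at [-3.249, 5.22, 70.514, -0, 104.267, -3.249], TCP at [0.6, -0, 0.405] pointing down, gripper open.
Joint ranges: [-164.24, 164.24], [-49.07, 125.15], [9.68, 141.18], [-86.29, 266.29], [3.28, 154.24], [-151.56, 151.56]. Speed limits (degrees/s): [147.25, 147.25, 172.46, 180, 180, 180].

## Interface

Orientations are given as [roll, pitch, yaw] about the fixed x, y, z axes, in that order (R = Rz(yaw) Ry(pitch) Rx(roll)).
In Python, from station import r gives the robot as it stands. The module is installed in compiled form; this text tells all that it offers. Calls block until the motion is done:
- r.reach(position, orientation): joint-space move of the TCP to a pose.
- r.servo_line(position, rotation=None, speed=0.15): straight line of the TCP; rotation=None keeps the orientation; speed is the mean speed in m/s.
- r.move_joints(angles): joint-space move.
- r.let_go() and r.grab(squeeze=None): open the fingers fully, or close them until they stop; squeeze is the grip in N (None keeps the last).
- r.wait(seconds).
- r.inverse_kinematics(position, orientation): joint angles nearest the present ones, or None.
- r.sense(): the state.
- r.snapshot(name): name is "scene" or "side" or "wrist"; returns a dict with "frame" (400x640x3 uint8, red, green, blue), "fx", "fy", "cx", "cy" (pixels), "R" (3x3) and "t" (3): a world point X has camera coordinates R X + t. Camera axes: x right, y down, z forward; pixel columns grow to the right and rows downward; lengths in m; the calibration is good to about 2 mm. A picture is of the moment at which its call begins. There is no depth.
A pose or a line that the arm cannot do raises r.IKError and nothing moves.
- r.hand_in(): hands the job in; it is judged then, once.
The state is a dict: "clock": time; "joints": joint angles; "joint_vel": joint speeds; "joint_torque": joint torques, N m; "tcp_pos": TCP position; "orientation": TCP orientation; "contact_force": force on the tool from outside, world axes, zero at the start; "torque": the same for the moment, N m; "opening": finger opening in m; "gripper_force": force on a finger pad.
Only numpy, scipy, OpenCV 4.12 (cv2) and the standard library are available. Lean on these libraries where they do the work, as an engineer would, in place of code of your own. Each camera call takes 0.05 s, during which the arm holds its last target. There are 200 camera calls.

## Working session

There is one attempt and no reset: what is moved stays moved. The work goes in short steps, each a Python script; the robot and the scene stay as the last script left them, time stands still between calls to the robot, and variables do not carry over. Pictures are saved under pics/ and viewed, at most 10 in all, crops included, and the job is handed in when it is done.

```bash
mkdir -p pics; ls
python3 - <<'E'
from station import r
import cv2
for n in("scene","side"):
    s=r.snapshot(n); cv2.imwrite(f"pics/{n}0.png",s["frame"][:,:,::-1])
    print(n,s["fx"],s["fy"],s["cx"],s["cy"],s["R"],s["t"])
E
```

```text
pics
scene 471.40663632574217 471.40663632574217 318.45652847757026 197.16888100062448 [[-0.73957707 -0.67279604 -0.01926762]
 [-0.38592833  0.44734075 -0.80681198]
 [ 0.5514391  -0.58926372 -0.59049402]] [0.26413604 0.45919361 1.16540512]
side 422.09895509084566 422.09895509084566 326.6497248306912 200.87606867711492 [[ 0.89128961 -0.45331405 -0.01045061]
 [-0.28611734 -0.5443747  -0.78853856]
 [ 0.35176656  0.70580632 -0.61489652]] [-0.58506204  0.16243192  1.20064297]
```

View pics/scene0.png

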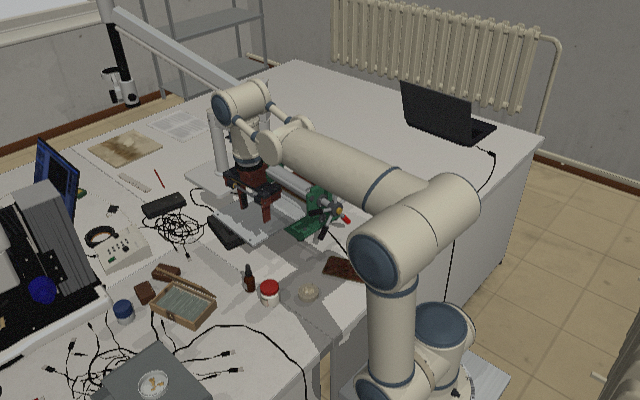

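View pics/side0.png

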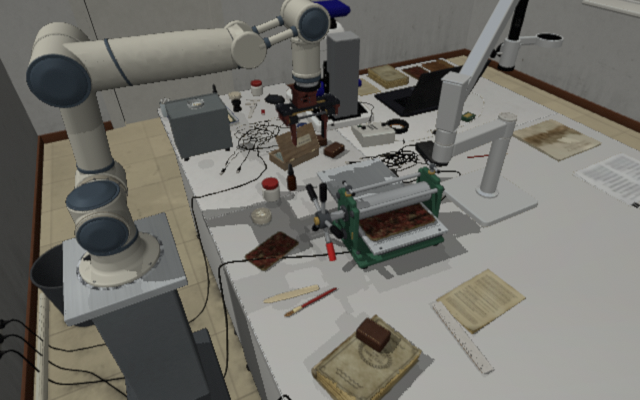

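The scene view shows the press half hidden behind the arm (wheel around 335,212). The side view shows the wheel clearly: red grip near (331,252), hub near (321,217). I'll zoom into both and cast rays.

```bash
cat > h.py <<'E'
from station import r
import numpy as np, cv2
def ray(s,u,v):
    R=np.array(s["R"]);t=np.array(s["t"]);d=R.T@np.array([(u-s["cx"])/s["fx"],(v-s["cy"])/s["fy"],1]);return -R.T@t,d/np.linalg.norm(d)
def onz(s,u,v,z):
    c,d=ray(s,u,v);return c+d*(z-c[2])/d[2]
def proj(s,X):
    p=np.array(s["R"])@np.array(X)+np.array(s["t"]);return p[0]/p[2]*s["fx"]+s["cx"],p[1]/p[2]*s["fy"]+s["cy"]
def redc(s,box):
    h=cv2.cvtColor(s["frame"],cv2.COLOR_RGB2HSV);m=((h[...,0]<8)|(h[...,0]>172))&(h[...,1]>180)&(h[...,2]>110)
    k=np.zeros_like(m);a,b,c,d=box;k[b:d,a:c]=1;v,u=np.nonzero(m&k);return u,v
E
python3 - <<'E'
from h import *
a=r.snapshot("scene");b=r.snapshot("side")
ca=cv2.resize(a["frame"][170:260,280:380],None,fx=4,fy=4,interpolation=2)
cb=cv2.resize(b["frame"][160:275,280:455],None,fx=4,fy=4,interpolation=2)
c=np.zeros((460,700+400,3),np.uint8);
cv2.imwrite("pics/cb.png",cb[:,:,::-1]);cv2.imwrite("pics/ca.png",ca[:,:,::-1])
print(onz(b,321,217,.136),onz(b,331,252,.05),b["R"].T@-b["t"])
for s,bx in((a,(335,200,360,235)),(b,(322,235,340,265))):
    u,v=redc(s,bx);print(len(u),u.mean(),v.mean())
E
```

```text
[ 0.51497274 -0.24808721  0.136     ] [ 0.51768715 -0.29985463  0.05      ] [ 0.14558825 -1.02421441  0.86024076]
25 346.48 219.28
87 330.58620689655174 251.32183908045977
```

View pics/cb.png

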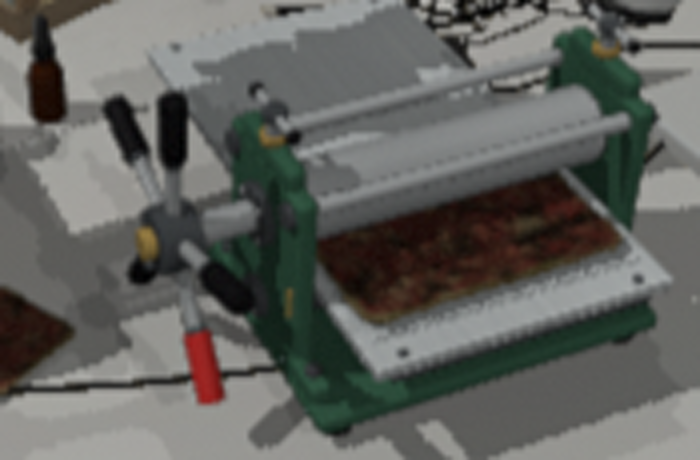

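View pics/ca.png

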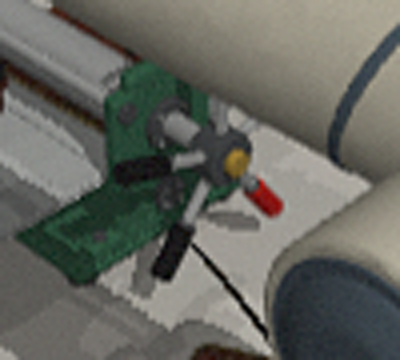

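The crop of the side view shows the hub centre at about (323,219.5) and the brass cap at (316.5,220.5). The brass screw nuts are at about (348,193.3) and (431,172). The red grip points down and slightly to the right. In the scene view the hub is at about (337.5,209).

Run:
```python
from h import *
a=r.snapshot("scene");b=r.snapshot("side")
def tri(p,q):
    A=np.zeros((4,3));y=np.zeros(4);
    P=[s["R"] for s in(a,b)]
    rows=[];rhs=[]
    for s,(u,v) in((a,p),(b,q)):
        R=np.array(s["R"]);t=np.array(s["t"]);x=(u-s["cx"])/s["fx"];y=(v-s["cy"])/s["fy"]
        rows+=[R[0]-x*R[2],R[1]-y*R[2]];rhs+=[x*t[2]-t[0],y*t[2]-t[1]]
    X,e,_,_=np.linalg.lstsq(np.array(rows),np.array(rhs),rcond=None);return X.round(4),e
print("hub",tri((337.5,209),(323,219.5)),onz(b,323,219.5,.136),onz(a,337.5,209,.136))
print("cap",tri((339.2,210.5),(316.5,220.5)))
print("red",tri((346.48,219.28),(330.6,251.3)))
for z in(.18,.2):
    p=onz(b,348,193.3,z);q=onz(b,431.5,172,z);print("screws",p,q,np.linalg.norm(p-q),np.arctan2(*(q-p)[[1,0]]))
# bed front-right.. corners at z .094: cb (385,375) and (670,280)
p=onz(b,280+382/4,160+375/4,.094);q=onz(b,280+668/4,160+282/4,.094);print("bed",p,q,np.linalg.norm(p-q),np.arctan2(*(q-p)[[1,0]]))
# objects
for n,u,v,z in(("jar",270,183,.063),("dropper",292,168,.1),("tape",262,215,.018),("weight",373,330,.083)):print(n,onz(b,u,v,z))
s=r.snapshot("wrist");cv2.imwrite("pics/w.png",s["frame"][:,:,::-1]);print(proj(s,[.515,-.25,.136]))
```

```text
hub (array([ 0.5116, -0.2614,  0.1352]), array([2.45535741e-05])) [ 0.51510793 -0.25971581  0.136     ] [ 0.50648091 -0.25914594  0.136     ]
cap (array([ 0.4974, -0.2563,  0.1366]), array([3.99151166e-07]))
red (array([ 0.5104, -0.3091,  0.0624]), array([5.62327034e-06]))
screws [ 0.60036782 -0.24059679  0.18      ] [ 0.86106361 -0.26322665  0.18      ] 0.2616761499627306 -0.08658858144344163
screws [ 0.58699668 -0.26363621  0.2       ] [ 0.84002767 -0.28560072  0.2       ] 0.25398251664434335 -0.08658858144344156
bed [ 0.5947727 -0.3970227  0.094    ] [ 0.81234766 -0.41147661  0.094     ] 0.21805453349703316 -0.0663344000029174
jar [0.48128497 0.06108474 0.063     ]
dropper [0.55951701 0.05628427 0.1       ]
tape [ 0.41639902 -0.02747675  0.018     ]
weight [ 0.47389788 -0.58040931  0.083     ]
(np.float64(247.37344060641942), np.float64(413.1540079657187))
```

Wheel geometry: hub at about (0.511, -0.2585, 0.136), axis yaw about -0.075, and the red spoke about 2.55 rad clockwise of upright. That means three pushes with closed fingers pointing down: the near-upright spoke, then the next, then red. I'll start with the first.

```bash
cat >> h.py <<'E'
HUB=np.array([.511,-.2585,.136]);Y=-.075
ax=np.array([np.cos(Y),np.sin(Y),0]);lat=np.array([-np.sin(Y),np.cos(Y),0])
def P(y,z): # TCP for fingertip at lateral y (left +), height z over the hub
    return (HUB+y*lat+[0,0,z+.182]).tolist()
def st(m=""):
    s=r.sense();print(m,round(s["clock"],2),np.round(s["tcp_pos"],4),np.round(s["orientation"],2),np.round(s["contact_force"],2),round(s["opening"],4));return s
def push(y0,y1,z=.075,n=4,speed=.05):
    for y in np.linspace(y0,y1,n+1)[1:]:
        r.servo_line(P(y,z),speed=speed);st("y %.3f"%y)
E
python3 - <<'E'
from h import *
s=st("start")
r.grab(5)
p=list(s["tcp_pos"]);p[2]=.475;r.servo_line(p)
o=list(s["orientation"]);o[2]+=np.degrees(Y)
r.reach(P(-.05,.155),o);st("above")
w=r.snapshot("wrist");cv2.imwrite("pics/w1.png",w["frame"][:,:,::-1])
b=r.snapshot("side");cv2.imwrite("pics/b1.png",cv2.resize(b["frame"][110:275,270:450],None,fx=4,fy=3.6)[:,:,::-1])
E
```

```text
start 0.35 [0.6    0.     0.4044] [-179.97    0.     90.  ] [-0.46  0.13  0.01] 0.0878
above 3.53 [ 0.5078 -0.3075  0.4728] [-1.7997e+02 -4.0000e-02  8.5780e+01] [0.27 0.14 0.15] 0.0006
```

View pics/w1.png

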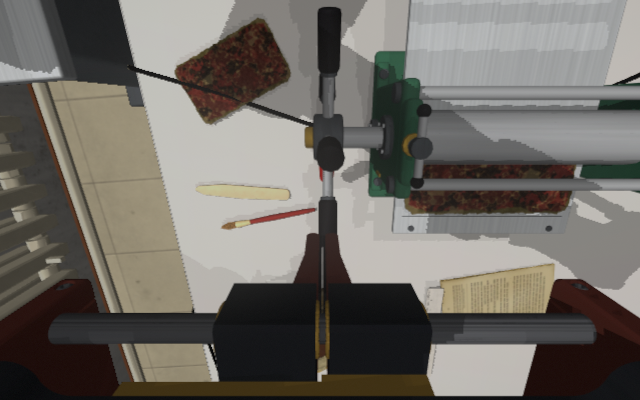

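The wrist view shows the wheel in line with the closed fingers: hub at (328,130), upright spoke at (330,155), and the fingers at column 322 below. The first two pushes can go ahead.

Run:
```python
from h import *
r.servo_line(P(-.05,.075));st("down")
push(-.05,.034,n=5)
r.servo_line(P(.02,.075),speed=.06);r.servo_line(P(.02,.155));r.servo_line(P(-.1,.155))
w=r.snapshot("side");cv2.imwrite("pics/b2.png",cv2.resize(w["frame"][110:275,270:450],None,fx=4,fy=3.6)[:,:,::-1]);st()
```

```text
down 4.32 [ 0.5074 -0.3081  0.394 ] [1.7997e+02 4.0000e-02 8.5730e+01] [0.22 0.44 0.53] 0.0005
y -0.033 4.8 [ 0.5086 -0.2912  0.3934] [1.800e+02 2.000e-02 8.574e+01] [-0.12  0.66 -0.43] 0.0006
y -0.016 5.28 [ 0.5098 -0.2745  0.393 ] [-1.7998e+02 -2.0000e-02  8.5740e+01] [-0.02  0.05 -0.02] 0.0006
y 0.000 5.77 [ 0.5111 -0.2575  0.3929] [-1.7996e+02 -5.0000e-02  8.5760e+01] [ 0.09  0.62 -0.35] 0.0009
y 0.017 6.25 [ 0.5124 -0.2407  0.3931] [-1.7998e+02 -5.0000e-02  8.5760e+01] [-2.34  0.16  0.2 ] 0.0009
y 0.034 6.73 [ 0.5136 -0.224   0.3932] [-1.7999e+02 -4.0000e-02  8.5760e+01] [ 0.43 -0.49  0.94] 0.0006
 8.8 [ 0.5037 -0.3574  0.4733] [-1.800e+02 -1.000e-02  8.576e+01] [ 0.43 -0.03  0.2 ] 0.001
```

View pics/b2.png

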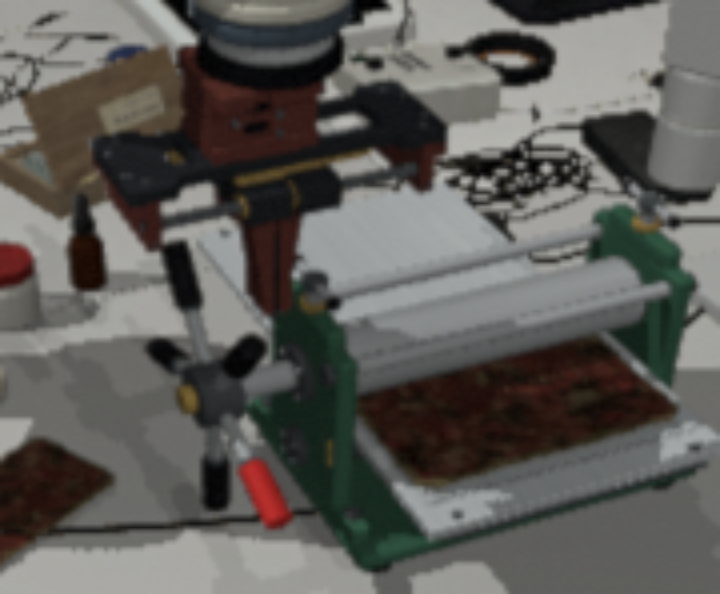

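The wheel has turned: the red grip moved from (331,251) to about (336,247), and the fingers are clear above. I'll measure angles from the grip's ray against the wheel plane.

```bash
cat >> h.py <<'E'
def onwheel(s,u,v):
    c,d=ray(s,u,v);X=c+d*(ax@(HUB-c))/(ax@d);return lat@(X-HUB),X[2]-HUB[2]
def red(box=(285,150,362,275)):
    s=r.snapshot("side");u,v=redc(s,box);n,lab,stt,cen=cv2.connectedComponentsWithStats(np.uint8(cv2.inRange(np.zeros((1,1)),1,1))) if 0 else (0,0,0,0)
    y,z=onwheel(s,u.mean(),v.mean());f=np.arctan2(-y,z);print("red px",len(u),u.mean().round(1),v.mean().round(1),"y,z,r",np.round([y,z,np.hypot(y,z)],4),"clockwise angle",round(f,3));return f
E
sed -i 's/;n,lab,stt.*$//' h.py
python3 - <<'E'
from h import *
red((322,235,345,265))
s=r.snapshot("side")
for n,u,v in(("hub",323,219.5),("old red",330.6,251.3),("up spoke",270+180/4,110+277/3.6),("left",270+165/4,110+353/3.6),("right",270+245/4,110+355/3.6)):
    y,z=onwheel(s,u,v);print(n,round(y,4),round(z,4),np.arctan2(-y,z))
E
```

```text
red px 111 335.7 246.6 y,z,r [-0.0944 -0.0141  0.0955] clockwise angle 1.719
hub -0.0115 0.0097 0.8693117321064284
old red -0.0612 -0.0609 2.353646478992356
up spoke 0.0403 0.08 -0.46637501302856904
left 0.0763 -0.017 -1.7903770500368457
right -0.0669 0.0874 0.6534794083957113
```

Referenced to the hub pixel, red is at about 1.85 rad and the next spoke about 0.62 rad right of upright, as planned. Next come the second push and the start of the red one.

```bash
sed -i 's/HUB=np.array(\[.511/HUB=np.array([.5145/' h.py
python3 - <<'E'
from h import *
r.servo_line(P(-.105,.155));r.servo_line(P(-.105,.075));st("down")
push(-.105,.034,n=5)
r.servo_line(P(.02,.075),speed=.06);r.servo_line(P(.02,.155));r.servo_line(P(-.105,.155));st()
w=r.snapshot("side");cv2.imwrite("pics/b3.png",cv2.resize(w["frame"][110:275,270:450],None,fx=4,fy=3.6)[:,:,::-1])
red((310,150,362,265))
E
```

```text
down 9.83 [ 0.5066 -0.3632  0.3941] [1.7997e+02 4.0000e-02 8.5700e+01] [-0.31 -0.5   0.29] 0.001
y -0.077 10.54 [ 0.5087 -0.3354  0.3945] [1.7988e+02 1.7000e-01 8.5690e+01] [-0.15 -4.71  2.84] 0.0003
y -0.049 11.25 [ 0.5109 -0.3074  0.3921] [-1.7989e+02 -1.0000e-01  8.5740e+01] [ 0.66 -0.78  0.48] 0.0006
y -0.022 11.96 [ 0.513  -0.2796  0.3925] [-1.7993e+02 -6.0000e-02  8.5750e+01] [-0.57 -0.54  0.2 ] 0.0004
y 0.006 12.67 [ 0.5151 -0.2518  0.393 ] [-1.7997e+02 -6.0000e-02  8.5760e+01] [ 0.07  0.28 -0.7 ] 0.0002
y 0.034 13.38 [ 0.5171 -0.2241  0.3932] [-1.7999e+02 -5.0000e-02  8.5760e+01] [ 0.38 -0.9   1.14] 0.0007
 15.43 [ 0.5068 -0.3626  0.4732] [-1.7999e+02 -1.0000e-02  8.5740e+01] [ 0.91  0.64 -1.04] 0.0009
red px 29 332.6 206.3 y,z,r [-0.067   0.0932  0.1148] clockwise angle 0.623
```

View pics/b3.png

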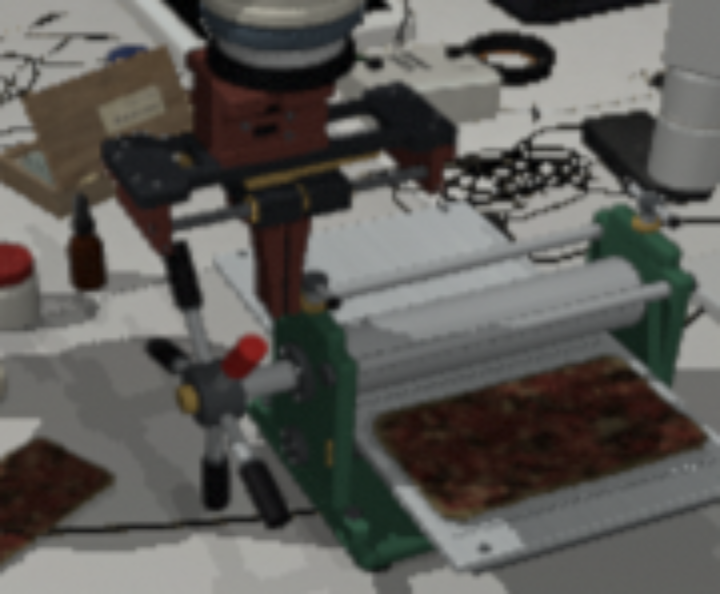

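The red grip is now upper right at about (331,206), 0.62 rad right of upright. I'll do the red push, stop slightly short, back off and look.

Run:
```python
from h import *
r.servo_line(P(-.105,.075));st("down")
push(-.105,-.021,n=4,speed=.04)
r.wait(.2);st()
r.servo_line(P(-.06,.075),speed=.06);r.servo_line(P(-.06,.155))
red((290,150,362,265));r.servo_line(P(-.11,.155))
r.wait(.3);st();f=red((290,150,362,265))
s=r.snapshot("side");print("pred",proj(s,HUB+[0,0,.09]),"hub",proj(s,HUB))
a=r.snapshot("scene");u,v=redc(a,(320,170,360,235));print("scene",len(u),u.mean(),v.mean(),"pred",proj(a,HUB+[0,0,.09]),[proj(a,HUB+[0,0,.09]+.01*lat)])
w=r.snapshot("wrist");u,v=redc(w,(250,0,400,260));print("wrist",len(u),u.mean(),v.mean(),"pred",proj(w,HUB+[0,0,.09]),proj(w,HUB+[0,0,.115]),"hub",proj(w,HUB))
cv2.imwrite("pics/w4.png",np.hstack([w["frame"][0:260,200:460],cv2.resize(s["frame"][165:245,290:370],(260,260)),cv2.resize(a["frame"][160:240,300:380],(260,260))])[:,:,::-1])
```

```text
down 16.21 [ 0.5067 -0.363   0.3942] [1.7996e+02 5.0000e-02 8.5720e+01] [-0.56 -0.14 -0.21] 0.0001
y -0.084 16.88 [ 0.5082 -0.3421  0.3932] [-1.7999e+02  1.0000e-02  8.5720e+01] [ 0.81 -2.31  0.51] 0.0006
y -0.063 17.56 [ 0.5098 -0.3214  0.394 ] [1.7994e+02 6.0000e-02 8.5700e+01] [-0.38 -3.29  5.14] 0.0004
y -0.042 18.23 [ 0.5115 -0.3     0.3922] [-1.799e+02 -9.000e-02  8.575e+01] [0.24 0.87 0.3 ] 0.0004
y -0.021 18.91 [ 0.513  -0.279   0.3926] [-1.7994e+02 -6.0000e-02  8.5750e+01] [-0.11 -0.09 -0.73] 0.0002
 19.11 [ 0.5129 -0.2794  0.3926] [-1.7994e+02 -3.0000e-02  8.5700e+01] [ 0.13 -0.22  0.02] 0.0006
red px 5 324.0 184.8 y,z,r [-0.0144  0.1218  0.1227] clockwise angle 0.117
 21.43 [ 0.5064 -0.3675  0.4733] [-1.800e+02  1.000e-02  8.575e+01] [-0.66  0.24  0.58] 0.0005
red px 12 323.5 185.3 y,z,r [-0.011   0.118   0.1185] clockwise angle 0.093
pred (np.float64(322.002102256362), np.float64(192.01202786414714)) hub (np.float64(322.5885482733335), np.float64(219.30462700539084))
scene 7 334.2857142857143 178.71428571428572 pred (np.float64(335.53608061299724), np.float64(185.17698462089476)) [(np.float64(333.25878016417687), np.float64(186.47681136590234))]
wrist 671 326.2339791356185 58.965722801788374 pred (np.float64(322.13752097891256), np.float64(65.51399153110279)) (np.float64(322.1666339475214), np.float64(60.47715249256811)) hub (np.float64(322.0718683258394), np.float64(76.87256682534152))
```

View pics/w4.png

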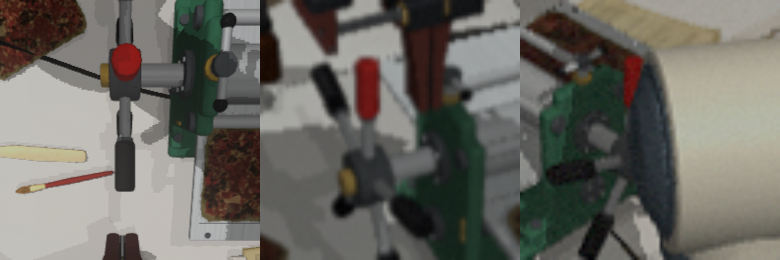

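In the wrist view (left panel) the red spoke stands nearly upright over the hub: the red cap is at (326,59) against a predicted tip at (322,60). The side view agrees. I'll put the wrist camera straight above the hub for a clean reading.

Run:
```python
from h import *
w=r.snapshot("wrist");c=-np.array(w["R"]).T@w["t"];print("cam",c,w["R"][2],lat@(c-HUB))
y=-.11-lat@(c-HUB);print("tool y",y)
y=min(y,.0) if abs(y)>.09 else y
r.servo_line(P(y,.165));r.wait(.3);st()
w=r.snapshot("wrist");u,v=redc(w,(200,0,440,400));X=onz(w,u.mean(),v.mean(),HUB[2]+.115);print(len(u),u.mean(),v.mean(),u.min(),u.max(),v.min(),v.max(),"tip lateral",lat@(X-HUB),"axial",ax@(X-HUB),"pred tip",proj(w,HUB+[0,0,.115]),"hub",proj(w,HUB))
c=-np.array(w["R"]).T@w["t"];print(lat@(c-HUB))
cv2.imwrite("pics/w5.png",w["frame"][:,:,::-1])
```

```text
cam [ 0.51240132 -0.28437307  0.45204016] [-0.02294313 -0.30356855 -0.95253333] -0.025957592776196428
tool y -0.08404240722380357
 22.31 [ 0.5082 -0.3428  0.4825] [-1.7994e+02 -2.0000e-02  8.5670e+01] [-0.48  0.1  -0.55] 0.0006
557 326.1274685816876 101.46858168761221 313 339 88 115 tip lateral 0.001193672800262547 axial 0.0025086738999519696 pred tip (np.float64(322.4005264784338), np.float64(103.33614996795141)) hub (np.float64(322.3325263643292), np.float64(103.75384810376094))
-0.0007584548806168018
```

View pics/w5.png

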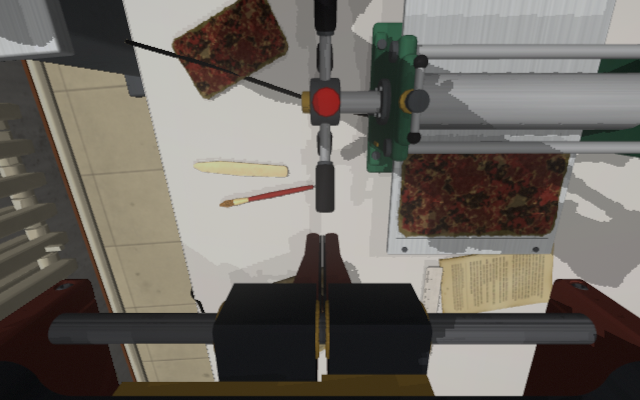

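From straight above, the red cap (326,101.5) sits on the hub and shaft centreline (row about 102). Its lateral offset is about 1 mm, under 0.02 rad, and the board lies flat on the bed, run out to the right. The robot is clear of everything, so I'm handing in.

Run:
```python
from h import *
r.servo_line(P(-.084,.2));print(r.hand_in());st()
```

```text
the job is handed in; nothing more can be done
None
the job is handed in; nothing more can be done
```

The job is handed in with no verdict returned: three gentle pushes with closed fingers stood the red spoke upright within about 0.02 rad by the wrist camera, with the board out to the right of the rollers.

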